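Release the bar clamp on a glued serving board

ROBOT

A 6-joint arm with a two-finger parallel gripper is mounted at the origin on a cart in front of the work surface, level with it; the furniture and walls round the work are solid. World frame = base frame: x ahead of the robot, y to its left, z up, the work surface at z = 0. Lengths are in m, angles in rad, forces in N, time in s.
With the tool pointing down it reaches from about 0.35 to 0.925 m from the base axis. Payload 6.4 kg.
Tool frame: the origin (TCP) lies at the very end of the fingers, on their centre line; the grasp point (between the pads) lies 19 mm behind it; x points along the fingers, y is the direction in which the jaws open and shut, and the axes are right-handed (so a half turn about x gives the same grasp; the last joint's range is limited). The gripper opens to 94 mm and grips with 3 to 60 N. Pads are 16 mm wide; open, the fingers measure 119 mm over their backs; the gripper's body (75 mm by 177 mm) begins 78 mm behind the grasp point.
Start: joints at [1.173, 0.245, 1.558, -0, 1.339, -0.174], TCP at [0.144, 0.634, 0.172] pointing down, gripper open.
Joint ranges: [-3.13, 3.13], [-1.02, 2.26], [0.13, 2.54], [-0.95, 4.09], [0.21, 2.88], [-2.74, 2.74]. Speed limits (rad/s): [2.57, 2.57, 3.14, 3.14, 3.14, 3.14].

INTERFACE

Orientations are given as a 3x3 rotation matrix whose columns are the frame's x, y, z axes.
In Python, from cell import bot, claw, planner, optics, readout gives the robot as it stands. The module is installed in compiled form; this text tells all that it offers. Calls block until the motion is done:
- bot.goto(position, orientation): joint-space move of the TCP to a pose.
- bot.move_l(position, feed=0.15, rot=None): straight line of the TCP; rot=None keeps the orientation; feed is the mean speed in m/s.
- bot.move_j(angles): joint-space move.
- claw.gripper_to(opening): finger opening in m; the grip force is fixed at half the most; returns when the fingers have stopped.
- bot.sleep(seconds).
- planner.inverse_kinematics(position, orientation): joint angles nearest the present ones, or None.
- optics.snapshot(name): name is "side" or "top" or "wrist"; returns a dict with "pixels" (400x640x3 uint8, red, green, blue), "range_z" (400x640 float32, m along the optical axis (not along the pixel's ray), 0 where there is no reading), "K" (3x3 intrinsics, pixels), "k1" (the pictures are not rectified: a ray, as slopes to the right and down, at radius r is drawn at 1 + k1 r^2 times it, then the intrinsics apply), "rvec" (rotation vector, rad) and "tvec" (3), from world to camera coordinates, as OpenCV has them. Camera axes: x right, y down, z forward; pixel columns grow to the right and rows downward; lengths in m; the calibration is good to about 2 mm. A picture is of the moment at which its call begins.
A pose or a line that the arm cannot do raises bot.IKError and nothing moves.
- bot.hand_in(): hands the job in, once; it reports no verdict.
Readings, each from a call of its own:
- readout.current_t(): time.
- readout.current_joint_positions(): joint angles.
- readout.current_joint_vel(): joint speeds.
- readout.current_joint_torque(): joint torques, N m.
- readout.current_tool_pos(): TCP position.
- readout.current_orientation(): TCP orientation.
- readout.current_force(): force on the tool from outside, world axes, zero at the start.
- readout.current_moment(): the same for the moment, N m.
- readout.current_grip_width(): finger opening in m.
Only numpy, scipy, OpenCV 4.12 (cv2) and the standard library are available. Lean on these libraries where they do the work, as an engineer would, in place of code of your own. Each camera call takes 0.05 s, during which the arm holds its last target.

TASK

The glue on the serving board has set, so open the clamp: with the fingers shut, press the green release paddle on the sliding jaw right down before the jaw moves, then, keeping it down, push the jaw back along its bar all the way to the end stop, and let go so that the paddle springs up. Only press and push: do not pinch or lift anything, leave the board lying on the clamp and the clamp where it is, and do not disturb the things around.

Things in the scene. Friction and masses are not known exactly. Their poses are not given: they have to be found in the camera images.
- clamp: steel bar clamp lying on rubber feet on the worktop, 388 mm long, heavy (2.6 kg) but not fastened. Origin on the worktop under the bar's centre line, z up, x along the bar: +x points from the fixed jaw (at x = -0.23) to the end stop (at x = +0.10), and is the way the sliding jaw backs off. The bar is 29 mm wide and its top is 30 mm above the worktop; a toothed rack runs along its top
- jaw (a joint): sliding jaw on the bar, m: 0 = shut against the board (start), grows as it backs off along the clamp's +x, 0.096 = against the end stop. The ratchet lets it move only about 1 mm back unless the release paddle is pressed; it lets it move forwards at any time. With the paddle pressed it slides against about 2.5 N of friction, and stays where it is left; released on the way, it catches at the next tooth (8 mm pitch). Jaw face 74 mm wide, 52 mm high
- release (a joint): green ribbed thumb paddle on top of the sliding jaw, rad: 0 = up (ratchet engaged), 0.25 = pressed fully down; the ratchet is free above about 0.14. Sprung: springs up by itself when let go, takes about 6 N to hold fully down and must be held down for as long as the jaw is pushed back; fully down it rests on a firm stop, where 10 to 15 N do no harm
- paddle (a point): centre of the paddle's top (moves with the paddle); paddle 38 mm along the bar, 34 mm across. Up, it slopes: its free edge (towards the board) is about 66 mm above the worktop; pressed fully down it lies level, its top about 56 mm above the worktop. Axes as the clamp's when up
- push_face (a point): centre of the free upright face of the jaw's grey housing right behind the paddle (40 mm wide, rising to 74 mm above the worktop; this point is 64 mm above it), which looks to the clamp's -x. A fingertip that holds the paddle down pushes the jaw back on this face. The free space in front of it, above the paddle, is 38 mm long along the bar; the jaw plate in front of that (52 mm high) and the board (50 mm) are lower than the pressed paddle
- board: wooden serving board glued from three staves, 150 mm along the bar x 200 x 20 mm, 0.4 kg, lying loose on the clamp between the jaws, top 50 mm above the worktop; origin at the centre of its underside
- tap_left: the fixed dark tap behind the sink, 406 mm tall, its spout reaching 0.2 m forward over the sink; origin at its foot. An obstacle only: pass in front of it
- glue_bottle: white glue bottle with a brown nozzle cap, 48 mm diameter, 114 mm tall, standing beside the clamp; origin at the centre of its underside
- spare_hinge: loose steel cabinet hinge, 106 x 35 x 14 mm, lying beside the clamp; origin at the centre of its underside
- trim_offcut: offcut of grey angle trim, 160 x 20 x 14 mm, lying on the other side of the clamp; origin at the centre of its underside
- mug_1: white mug, 79 mm wide, 114 mm with its handle, 96 mm tall, in front of the sink; origin at the centre of its underside
- glass_2: drinking glass, 81 mm diameter, 88 mm tall, in front of the sink; origin at the centre of its underside
- spare_hinge_b: second loose steel cabinet hinge, 106 x 35 x 14 mm, left of the sink; origin at the centre of its underside

How it is judged:
On the way, in this order (a step that is already met when the one before it is completed fails the run):
1. the release paddle is pressed right down while the jaw still stands near the board (less than 15 mm back) (value of joint release above 0.17 rad and value of joint jaw below 0.015 m), for 0.1 s.
2. the jaw is pushed back to the end stop with the paddle held down (value of joint jaw above 0.09 m and value of joint release above 0.1 rad), for 0.05 s.
At the end, for the whole second after the job is handed in: The jaw stands within 6 mm of the end stop (jaw joint above 0.090 m), the paddle has sprung up (below 0.06 rad), the board lies flat and at rest on the clamp where it was, and the clamp is level and at rest (value of joint jaw above 0.09 m and value of joint release below 0.06 rad and horizontal distance between board and clamp between 0.145 and 0.175 m and height (world z) of board between 0.026 and 0.036 m and angle between board's own z axis and vertical below 0.06 rad and angle between clamp's own z axis and vertical below 0.03 rad and linear speed of each of board, clamp below 0.01 m/s); the robot touches nothing.
It fails at once if the clamp is shifted by more than 25 mm, lifted or tipped (distance of clamp from where it was at the start of the episode above 0.025 m or height (world z) of clamp above 0.008 m or angle between clamp's own z axis and vertical above 0.1 rad).
It fails at once if the board is shifted by more than 25 mm or lifted (distance of board from where it was at the start of the episode above 0.025 m or height (world z) of board above 0.042 m).
It fails at once if a thing standing by is shifted by more than 25 mm or lifted (distance of any of glue_bottle, spare_hinge, trim_offcut, mug_1, glass_2, spare_hinge_b from where it was at the start of the episode above 0.025 m or height (world z) of any of glue_bottle, spare_hinge, trim_offcut, mug_1, glass_2, spare_hinge_b above 0.015 m).
It also fails if it takes over 45 s, if anything falls off the work surface, if the arm or the gripper's body presses on something with over 40 N, if the wrist force passes 120 N, or if a joint passes its speed limit or range.

## Working session

There is one attempt and no reset: what is moved stays moved. The work goes in short steps, each a Python script; the robot and the scene stay as the last script left them, time stands still between calls to the robot, and variables do not carry over. Pictures are saved under pics/ and viewed, and the job is handed in when it is done.

```bash
mkdir -p pics; cat > h.py <<'E'
import numpy as np, cv2
from cell import bot, claw, planner, optics, readout
def snap(n,f=None):
    s=optics.snapshot(n)
    if f: cv2.imwrite('pics/'+f,s['pixels'][:,:,::-1])
    return s
def dist(s): return np.array([s['k1'],0,0,0,0],float)
def cloud(s):
    h,w=s['range_z'].shape
    u,v=np.meshgrid(np.arange(w),np.arange(h))
    K=np.array(s['K'],float); 
    p=np.stack([u.ravel(),v.ravel()],1).astype(np.float64)[:,None]
    n=cv2.undistortPoints(p,K,dist(s))[:,0].reshape(h,w,2)
    z=s['range_z'].astype(float)
    c=np.dstack([n*z[...,None],z])
    R,_=cv2.Rodrigues(np.array(s['rvec'],float)); t=np.array(s['tvec'],float).ravel()
    W=(c-t)@R
    W[z==0]=np.nan
    return W
E
python3 - <<'E'
from h import *
for n in('top','side','wrist'):
    s=snap(n,n+'0.png'); print(n,s['k1'],np.array(s['K']).round(1).tolist(),s['tvec'])
    np.savez('/tmp/'+n+'0.npz',**s)
print(readout.current_t(),readout.current_force(),readout.current_orientation())
E
```

```text
top 0.015972931718006452 [[498.9, 0.0, 325.1], [0.0, 498.9, 204.9], [0.0, 0.0, 1.0]] [-0.19510162  0.55191714  1.40710056]
side 0.037007650762721556 [[444.1, 0.0, 311.6], [0.0, 444.1, 203.8], [0.0, 0.0, 1.0]] [0.56693161 0.18611345 1.30241597]
wrist -0.032127552705526564 [[290.3, 0.0, 326.3], [0.0, 290.3, 198.6], [0.0, 0.0, 1.0]] [-0.64765928 -0.03020181  0.39108646]
0.15 [ 0.26783408 -0.6349188   0.76496471] [[-5.64718294e-04  2.21956907e-01  9.75056313e-01]
 [-1.33228598e-03  9.75055436e-01 -2.21957479e-01]
 [-9.99998953e-01 -1.42439730e-03 -2.54921568e-04]]
```

View pics/top0.png

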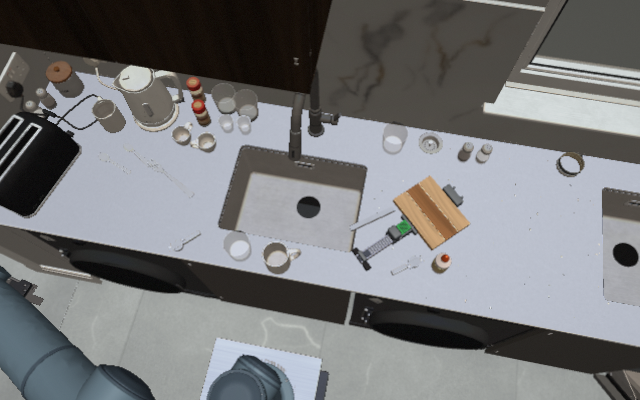

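View pics/side0.png

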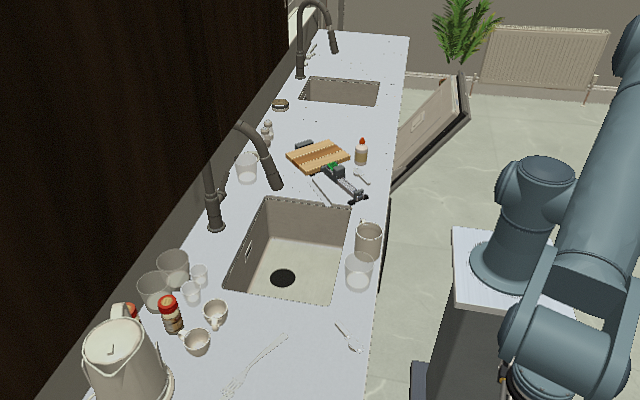

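View pics/wrist0.png

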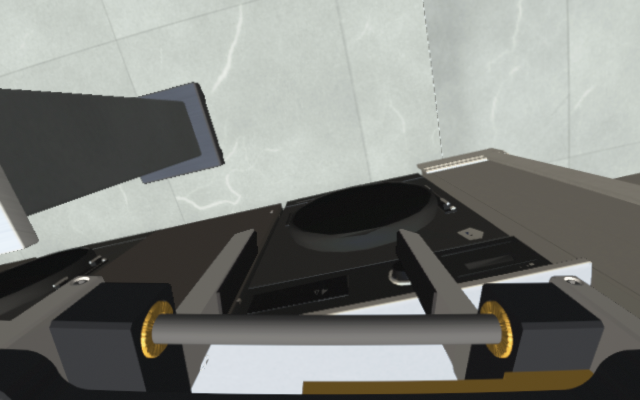

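The top view shows the clamp running from the board at (430,210) to its end stop at (362,260), with the green paddle at (404,228). The glue bottle is at (443,262), the hinge at (407,265) and the trim at (375,217). The arm is on the left, away from the work. Next I'll measure these.

```bash
python3 - <<'E'
from h import *
s=dict(np.load('/tmp/top0.npz')); W=cloud(s); np.save('/tmp/W.npy',W)
im=s['pixels']; hsv=cv2.cvtColor(im,cv2.COLOR_RGB2HSV)
print('table z', [W[v,u].round(3).tolist() for v,u in((300,520),(200,520),(180,200))])
roi=np.zeros(im.shape[:2],bool); roi[170:280,340:480]=1
g=roi&(hsv[...,0]>45)&(hsv[...,0]<85)&(hsv[...,1]>110)
P=W[g]; print('green',g.sum(),np.nanmean(P,0).round(4),np.nanpercentile(P[:,2],[2,50,98]).round(4))
r=cv2.minAreaRect(P[~np.isnan(P).any(1)][:,:2].astype(np.float32)); print(r)
# board
b=roi&(hsv[...,0]>5)&(hsv[...,0]<25)&(hsv[...,1]>60)
n,l,st,c=cv2.connectedComponentsWithStats(b.astype(np.uint8)); k=1+st[1:,4].argmax(); b=l==k
B=W[b];B=B[abs(B[:,2]-.05)<.008]; print('board',len(B),np.median(B[:,2]))
r=cv2.minAreaRect(B[:,:2].astype(np.float32)); print(r, cv2.boxPoints(r).round(4).tolist())
# bar & dark/gray high things
o=roi&(W[...,2]>.02)&~b
O=W[o]
big=cv2.resize(im[165:285,340:480],None,fx=5,fy=5,interpolation=cv2.INTER_CUBIC); cv2.imwrite('pics/crop0.png',big[:,:,::-1])
hh=np.clip((W[165:285,340:480,2])/.12*255,0,255); hh=np.nan_to_num(hh).astype(np.uint8)
cv2.imwrite('pics/h0.png',cv2.applyColorMap(cv2.resize(hh,None,fx=5,fy=5,interpolation=cv2.INTER_NEAREST),cv2.COLORMAP_JET))
E
```

```text
table z [[0.429, -0.714, 0.003], [0.758, -0.697, 0.006], [0.63, 0.35, 0.001]]
green 114 [ 0.5721 -0.3319  0.0623] [0.0544 0.0617 0.072 ]
((0.5703694224357605, -0.329425573348999), (0.03233206644654274, 0.04016377031803131), 48.04850769042969)
board 2764 0.05049880620754039
((0.6456606388092041, -0.4114763140678406), (0.19953690469264984, 0.15686942636966705), 44.8718376159668) [[0.519599974155426, -0.4262999892234802], [0.630299985408783, -0.5375000238418579], [0.7717000246047974, -0.396699994802475], [0.6610000133514404, -0.2854999899864197]]
```

View pics/crop0.png

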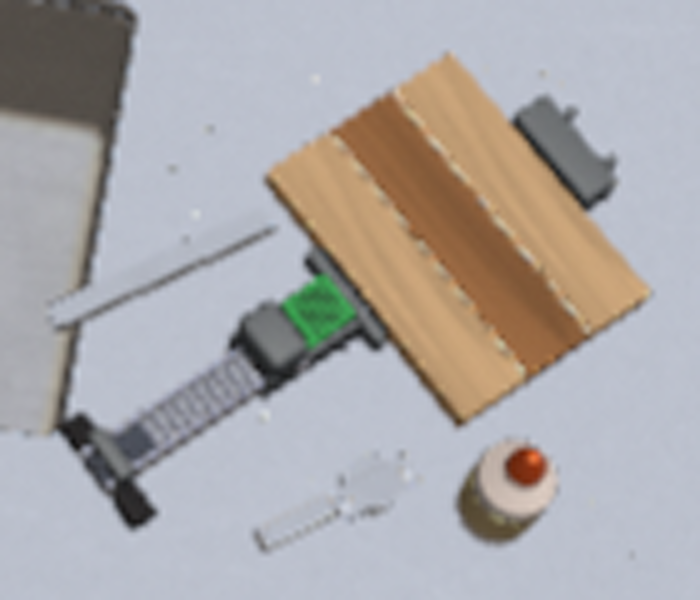

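View pics/h0.png

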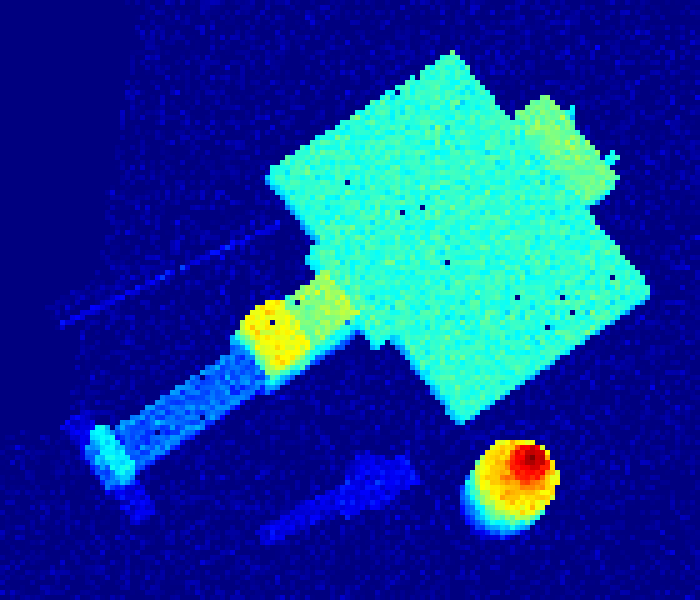

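```bash
python3 - <<'E'
from h import *
W=np.load('/tmp/W.npy'); s=dict(np.load('/tmp/top0.npz'))
T=W[60:165,280:345].reshape(-1,3); T=T[T[:,2]>.15]; i=T[:,0].argsort()[:5]; print('tap tip',T[i].round(3).tolist(), np.nanmax(T[:,2]))
for n,(v,u) in dict(mug=(258,277),glass=(245,237)).items():
    Q=W[v-15:v+15,u-18:u+18].reshape(-1,3);Q=Q[Q[:,2]>.02];print(n,np.nanmean(Q,0).round(3))
def cr(x0,x1,y0,y1): # crop coords
    return W[165+y0//5:165+y1//5,340+x0//5:340+x1//5].reshape(-1,3)
# board long edges -> axes ; board rect gives angle
a=np.radians(44.87); 
# bar top
m=np.zeros(W.shape[:2],np.uint8)
Q=W[165:285,340:480]; 
h=Q[...,2]
c=np.array([-.7071,.7071]);
for it in range(3):
    y=np.array([-c[1],c[0]])
    b0=np.array([.6457,-.4115])
    X=(Q[...,:2]-b0)@c; Y=(Q[...,:2]-b0)@y
    sel=(h>.024)&(h<.038)&(X>.16)&(X<.25)&(abs(Y)<.03)
    P=Q[sel][:,:2]; vx=cv2.fitLine(P.astype(np.float32),cv2.DIST_HUBER,0,.01,.01).ravel()
    d=vx[:2]*np.sign(vx[:2]@c); print('bar',sel.sum(),d,np.degrees(np.arctan2(d[1],d[0])),'Y mean',Y[sel].mean(),Y[sel].min(),Y[sel].max())
ends=(abs(Y)<.02)&(h>.04)&(X>.2); print('endstop X',X[ends].min(),X[ends].max(),h[ends].mean())
ho=(abs(Y)<.03)&(h>.066)&(X>.05)&(X<.2); print('housing X',np.percentile(X[ho],[1,5,95,99]),'Y',np.percentile(Y[ho],[2,50,98]),np.median(h[ho]))
hsv=cv2.cvtColor(s['pixels'],cv2.COLOR_RGB2HSV)[165:285,340:480]
g=(hsv[...,0]>45)&(hsv[...,0]<85)&(hsv[...,1]>110)
print('pad X',np.percentile(X[g],[2,50,98]),'Y',np.percentile(Y[g],[2,50,98]))
bd=(abs(h-.05)<.006)&(X<.1)&(abs(Y)<.1); print('board/jaw X',np.percentile(X[bd],[.2,99.8]))
fj=(h>.052)&(X<-.06)&(abs(Y)<.06);print('fixed jaw X',np.percentile(X[fj],[2,98]),np.percentile(Y[fj],[2,98]))
E
```

```text
tap tip [[0.643, -0.013, 0.683], [0.643, -0.016, 0.692], [0.644, -0.024, 0.648], [0.644, -0.011, 0.651], [0.644, -0.031, 0.618]] 0.6928869623449582
mug [0.407 0.026 0.064]
glass [0.424 0.159 0.058]
bar 202 [-0.69843137  0.71567702] 134.30128836105303 Y mean -0.005107701626332762 -0.020345081302087342 0.01021608722255392
bar 202 [-0.69843137  0.71567702] 134.30128836105303 Y mean -0.005107701626332762 -0.020345081302087342 0.01021608722255392
bar 202 [-0.69843137  0.71567702] 134.30128836105303 Y mean -0.005107701626332762 -0.020345081302087342 0.01021608722255392
endstop X 0.2548590499838917 0.26806753727479365 0.04429418178351646
housing X [0.09228031 0.09640961 0.15491113 0.15581934] Y [-0.02333279 -0.0036296   0.01405492] 0.07289483019536155
pad X [nan nan nan] Y [nan nan nan]
board/jaw X [-0.11149387  0.08756968]
fixed jaw X [-0.10429948 -0.06129581] [-0.04733099  0.04861628]
```

```bash
python3 - <<'E'
from h import *
W=np.load('/tmp/W.npy'); s=dict(np.load('/tmp/top0.npz'))
th=np.radians(134.5); c=np.array([np.cos(th),np.sin(th)]); y=np.array([-c[1],c[0]]); b0=np.array([.6457,-.4115])
Q=W[165:285,340:480]; X=(Q[...,:2]-b0)@c; Y=(Q[...,:2]-b0)@y; h=Q[...,2]
hsv=cv2.cvtColor(s['pixels'],cv2.COLOR_RGB2HSV)[165:285,340:480]
g=(hsv[...,0]>45)&(hsv[...,0]<85)&(hsv[...,1]>110)
for x in np.arange(.06,.17,.004):
    k=(abs(X-x)<.002)&(abs(Y+.004)<.012); print(round(x,3),k.sum(),np.median(h[k]).round(4) if k.any() else '',h[k].min().round(3) if k.any() else '',(g&k).sum())
g&=~np.isnan(X);print('pad X',np.percentile(X[g],[2,50,98]),'Y',np.percentile(Y[g],[2,50,98]))
# side view
s=dict(np.load('/tmp/side0.npz')); V=cloud(s); X=(V[...,:2]-b0)@c; Y=(V[...,:2]-b0)@y
hs=cv2.cvtColor(s['pixels'],cv2.COLOR_RGB2HSV); g=(hs[...,0]>45)&(hs[...,0]<85)&(hs[...,1]>110)&(abs(X-.08)<.08)&(abs(Y)<.05)
print('side green',g.sum(),np.percentile(X[g],[2,50,98]),np.percentile(Y[g],[2,50,98]),np.percentile(V[g][:,2],[2,50,98]))
cv2.imwrite('pics/sc.png',cv2.resize(s['pixels'][110:220,270:400,::-1],None,fx=5,fy=5,interpolation=cv2.INTER_CUBIC))
k=(V[...,2]>.068)&(V[...,2]<.08)&(X>.05)&(X<.2)&(abs(Y)<.04);print('side housing',k.sum(),np.percentile(X[k],[2,98]),np.percentile(Y[k],[2,50,98]))
E
```

```text
0.06 11 0.0502 0.046 0
0.064 7 0.0497 0.047 0
0.068 11 0.0508 0.041 0
0.072 11 0.0501 0.045 0
0.076 5 0.0529 0.05 0
0.08 9 0.0536 0.046 0
0.084 8 0.0528 0.05 0
0.088 5 0.0611 0.029 0
0.092 7 0.0635 0.061 5
0.096 10 0.0648 0.057 10
0.1 9 0.0646 0.057 9
0.104 11 0.0606 0.054 11
0.108 11 0.0624 0.057 11
0.112 10 0.06 0.054 10
0.116 9 0.0596 0.056 9
0.12 10 0.0592 0.055 10
0.124 2 0.0628 0.062 2
0.128 8 0.0706 0.066 5
0.132 10 0.0722 0.067 0
0.136 7 0.0738 0.073 0
0.14 11 0.0733 0.071 0
0.144 11 0.0743 0.069 0
0.148 11 0.0735 0.021 0
0.152 23 0.0456 0.02 0
0.156 29 0.0568 0.023 0
0.16 9 0.0274 0.023 0
0.164 12 0.0281 0.019 0
0.168 10 0.0256 0.019 0
pad X [0.09233238 0.10763902 0.12737539] Y [-0.01904369 -0.00284433  0.01188884]
side green 50 [0.08937973 0.10700045 0.13041956] [-0.02228786 -0.0072437   0.00947553] [0.05621046 0.06335567 0.07433356]
side housing 62 [0.09965976 0.15932445] [-0.02322702 -0.00506108  0.01339311]
```

View pics/sc.png

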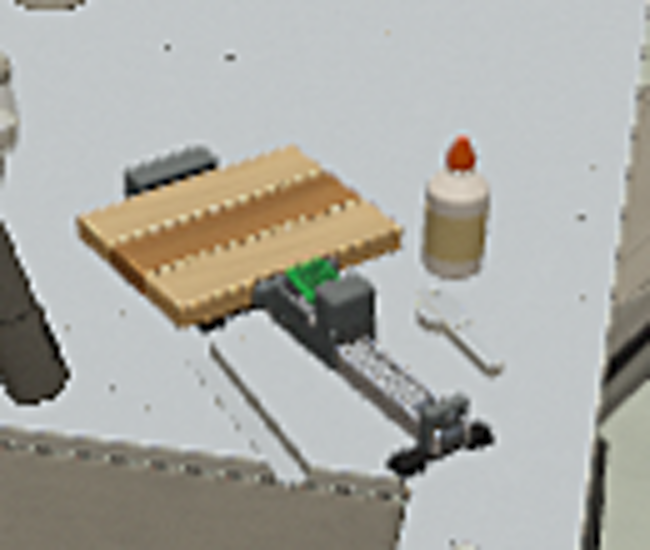

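The crop shows the free paddle, with the grey housing behind it and the bar clear back to the end stop. Paddle size, heights (0.060–0.066, housing 0.074, board 0.050) and the stop distance all agree with the given sizes. I'll shut the fingers and go above the paddle, staying clear of the tap.

```bash
cat >> h.py <<'E'
th=np.radians(134.5); c=np.array([np.cos(th),np.sin(th)]); yy=np.array([-c[1],c[0]]); b0=np.array([.6457,-.4115])
def pt(X,z,Y=-.0045): p=b0+X*c+Y*yy; return np.array([p[0],p[1],z])
x_=np.array([0,0,-1.]); z_=np.array([-c[0],-c[1],0]); R=np.column_stack([x_,np.cross(z_,x_),z_])
def st(m=''):
    p=np.array(readout.current_tool_pos()); d=p[:2]-b0
    f=np.array(readout.current_force()); 
    print(m,'t%.2f X%.4f Y%.4f z%.4f'%(readout.current_t(),d@c,d@yy,p[2]),'F along%.1f across%.1f z%.1f'%(f[:2]@c,f[:2]@yy,f[2]),flush=True)
    return d@c,p[2],f
E
python3 - <<'E'
from h import *
print(pt(.105,.1), R.round(2).tolist())
claw.gripper_to(0.0)
R0=np.array(readout.current_orientation())
bot.goto([.11,.48,.28],R0)
q=np.array(readout.current_joint_positions()); 
t=pt(.105,.14)
q2=planner.inverse_kinematics(t,R); print('q',q.round(2),'target',q2)
q3=q.copy(); q3[0]=q2[0]; q3[5]=q2[5]; bot.move_j(q3); st('swing')
bot.goto(t,R); st('above'); print(readout.current_grip_width())
snap('wrist','w1.png'); snap('side','s1.png')
E
```

```text
[ 0.57531415 -0.33345461  0.1       ] [[0.0, 0.71, 0.7], [0.0, 0.7, -0.71], [-1.0, 0.0, 0.0]]
q [ 1.11 -0.21  1.82  0.    1.53 -0.23] target [-6.95439803e-01  3.06605510e-01  1.54281727e+00 -4.44089210e-16
  1.29216987e+00 -1.47211132e+00]
swing t5.08 X0.2801 Y0.0122 z0.2796 F along-0.1 across0.5 z-0.1
above t5.98 X0.1049 Y-0.0049 z0.1411 F along-0.2 across0.3 z0.9
0.0004524586432545516
```

View pics/w1.png

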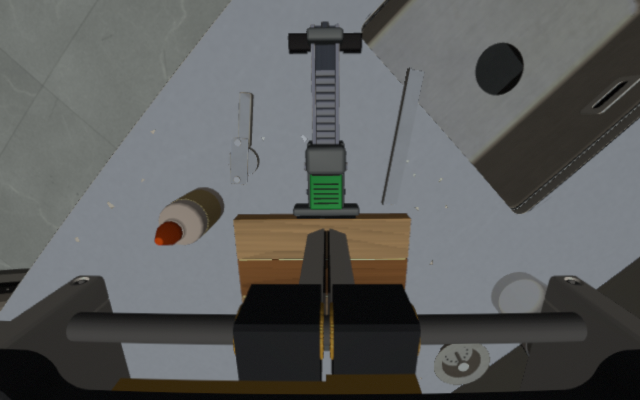

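View pics/s1.png

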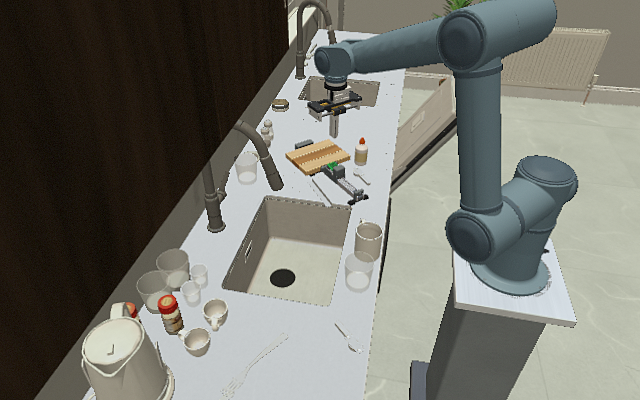

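The wrist view shows the shut fingers in line with the bar (column 326), with the paddle at (326,191). The side view shows the arm clear of the tap. I'll cross-check the paddle with the wrist depth.

```bash
python3 - <<'E'
from h import *
s=snap('wrist'); V=cloud(s); X=(V[...,:2]-b0)@c; Y=(V[...,:2]-b0)@yy
hs=cv2.cvtColor(s['pixels'],cv2.COLOR_RGB2HSV); g=(hs[...,0]>45)&(hs[...,0]<85)&(hs[...,1]>110)&(abs(X-.1)<.06)
print(g.sum(),np.percentile(X[g],[1,50,99]),np.percentile(Y[g],[1,50,99]),np.percentile(V[g][:,2],[2,50,98]))
k=(V[...,2]>.07)&(V[...,2]<.08)&(X>.1)&(X<.2)&(abs(Y)<.03); print('housing',np.percentile(X[k],[2,98]),np.percentile(Y[k],[2,50,98]))
k=(V[...,2]>.025)&(V[...,2]<.035)&(X>.17)&(X<.24)&(abs(Y)<.03); P=V[k][:,:2]
d=cv2.fitLine(P.astype(np.float32),cv2.DIST_HUBER,0,.01,.01).ravel(); print('bar ang',np.degrees(np.arctan2(d[1],d[0])),Y[k].mean())
k=(V[...,2]>.04)&(X>.22)&(X<.29)&(abs(Y)<.03); print('stop',np.percentile(X[k],[2,98]))
E
```

```text
1078 [0.08976261 0.10744222 0.12442241] [-0.01923274 -0.00244789  0.01339317] [0.05550937 0.06051954 0.06511018]
housing [0.1301022  0.15469815] [-0.0210262  -0.0029347   0.01516551]
bar ang -39.695656 -0.002189873833425477
stop [0.25485893 0.2662757 ]
```

The second view agrees: paddle X 0.090–0.127, Y about −0.003 and heights as specified. The bar-angle fit disagreed, giving 140° from a short patch. The paddle, housing and bar centres share one Y, which supports 134.5°. Pressing now.

```bash
python3 - <<'E'
from h import *
Y=-.003
bot.move_l(pt(.104,.075,Y),feed=.12); st('pre')
for z in (.066,.062,.059,.057,.056,.055,.054,.053,.052,.051,.050):
    bot.move_l(pt(.104,z,Y),feed=.03); X,zz,f=st('%.3f'%z)
    if f[2]>12: break
bot.sleep(.2); st('held')
snap('wrist','w2.png')
E
```

```text
pre t6.83 X0.1035 Y-0.0031 z0.0756 F along-0.4 across0.4 z0.7
0.066 t7.28 X0.1041 Y-0.0030 z0.0659 F along0.1 across-0.4 z0.4
0.062 t7.56 X0.1043 Y-0.0030 z0.0616 F along-0.2 across0.4 z0.5
0.059 t7.81 X0.1042 Y-0.0030 z0.0587 F along-0.2 across0.1 z-1.0
0.057 t8.06 X0.1041 Y-0.0030 z0.0568 F along0.5 across-0.1 z0.4
0.056 t8.31 X0.1041 Y-0.0030 z0.0559 F along0.3 across-0.2 z0.3
0.055 t8.56 X0.1041 Y-0.0030 z0.0549 F along-0.3 across-0.3 z-0.7
0.054 t8.81 X0.1041 Y-0.0030 z0.0539 F along-0.1 across0.0 z-0.6
0.053 t9.06 X0.1041 Y-0.0030 z0.0529 F along0.4 across0.0 z-0.1
0.052 t9.31 X0.1041 Y-0.0030 z0.0519 F along0.6 across0.4 z0.8
0.051 t9.56 X0.1040 Y-0.0030 z0.0509 F along-0.2 across-0.1 z-0.4
0.050 t9.81 X0.1041 Y-0.0030 z0.0499 F along0.3 across-0.0 z0.6
held t10.01 X0.1040 Y-0.0030 z0.0500 F along-0.3 across-0.2 z-0.4
```

View pics/w2.png

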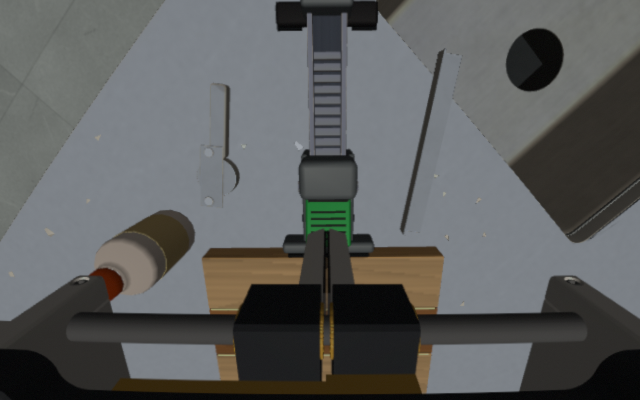

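The fingertip (326,235) appears at the paddle's free edge, but there is no contact force even at z=0.050. I need to see where the tip really is.

```bash
python3 - <<'E'
from h import *
s=snap('side'); cv2.imwrite('pics/s2.png',cv2.resize(s['pixels'][80:200,270:400,::-1],None,fx=5,fy=5,interpolation=cv2.INTER_CUBIC))
W=cloud(s); X=(W[...,:2]-b0)@c; Y=(W[...,:2]-b0)@yy
k=(abs(X-.1)<.04)&(abs(Y)<.03)&(W[...,2]>.045)&(W[...,2]<.16)
for z in np.arange(.05,.16,.01):
    m=k&(abs(W[...,2]-z)<.005); print(round(z,3),m.sum(),[np.percentile(a[m],[5,50,95]).round(3).tolist() for a in (X,Y)] if m.any() else '')
s=snap('wrist');W=cloud(s);X=(W[...,:2]-b0)@c
for r in range(200,300,6): print(r,W[r,322].round(3),'X%.3f'%X[r,322],s['pixels'][r,322])
E
```

```text
0.05 61 [[0.061, 0.08, 0.135], [-0.027, -0.017, 0.026]]
0.06 46 [[0.083, 0.104, 0.133], [-0.022, -0.011, 0.01]]
0.07 23 [[0.094, 0.117, 0.137], [-0.022, -0.008, 0.013]]
0.08 6 [[0.135, 0.135, 0.137], [-0.016, -0.002, 0.008]]
0.09 9 [[0.1, 0.111, 0.113], [-0.009, -0.0, 0.005]]
0.1 23 [[0.099, 0.11, 0.115], [-0.015, -0.009, 0.007]]
0.11 17 [[0.097, 0.109, 0.114], [-0.015, -0.008, 0.007]]
0.12 23 [[0.099, 0.112, 0.117], [-0.017, -0.01, 0.009]]
0.13 22 [[0.097, 0.11, 0.116], [-0.016, -0.008, 0.007]]
0.14 18 [[0.098, 0.111, 0.114], [-0.016, -0.011, 0.01]]
0.15 25 [[0.098, 0.111, 0.117], [-0.016, -0.008, 0.007]]
200 [ 0.555 -0.321  0.069] X0.128 [33 32 33]
206 [ 0.561 -0.327  0.057] X0.119 [ 37 116  55]
212 [ 0.564 -0.33   0.059] X0.116 [31 43 31]
218 [ 0.567 -0.333  0.061] X0.111 [32 51 33]
224 [ 0.57  -0.336  0.062] X0.107 [36 83 46]
230 [ 0.566 -0.332  0.086] X0.112 [55 54 51]
236 [ 0.566 -0.332  0.096] X0.113 [55 53 50]
242 [ 0.566 -0.332  0.104] X0.112 [55 53 51]
248 [ 0.566 -0.331  0.113] X0.113 [54 53 51]
254 [ 0.566 -0.331  0.12 ] X0.113 [54 52 49]
260 [ 0.567 -0.332  0.126] X0.112 [52 51 48]
266 [ 0.567 -0.332  0.132] X0.112 [50 47 46]
272 [ 0.567 -0.332  0.138] X0.112 [50 48 45]
278 [ 0.567 -0.331  0.144] X0.112 [48 46 44]
284 [ 0.567 -0.331  0.149] X0.113 [47 46 44]
290 [ 0.566 -0.33   0.155] X0.114 [45 43 41]
296 [ 0.567 -0.332  0.157] X0.112 [47 45 43]
```

View pics/s2.png

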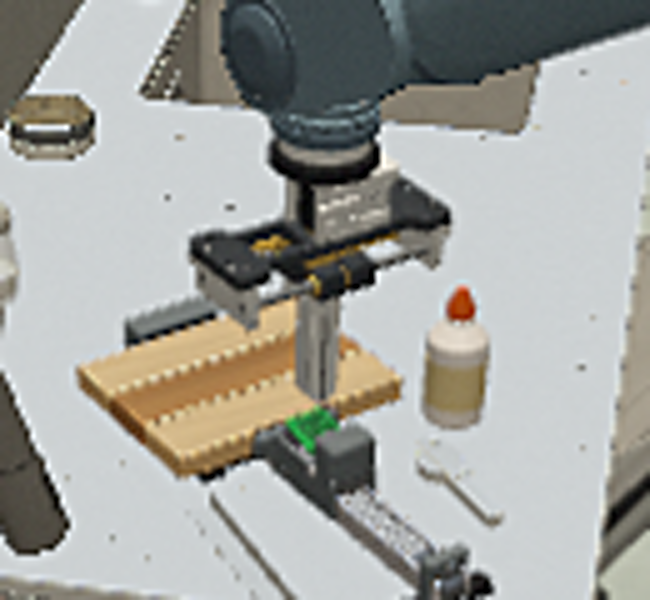

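Both cameras show the fingertip at about z=0.083 while the TCP reads 0.050. The real fingertip is therefore about 30 mm above the reported TCP in this state, and the paddle is still up and untouched. X and Y agree. I'll go down by force and not rely on the reported z.

```bash
python3 - <<'E'
from h import *
Y=-.003; z=.050; con=None
while z>.008:
    z-=.002 if con is None else .001
    bot.move_l(pt(.104,z,Y),feed=.03); X,zz,f=st('%.3f'%z)
    if con is None and f[2]>2.: con=z; print('contact')
    if f[2]>11.5: break
bot.sleep(.1); st('held')
snap('wrist','w3.png'); s=snap('side'); cv2.imwrite('pics/s3.png',cv2.resize(s['pixels'][80:200,270:400,::-1],None,fx=5,fy=5,interpolation=cv2.INTER_CUBIC))
E
```

```text
0.048 t10.41 X0.1042 Y-0.0030 z0.0477 F along0.4 across1.1 z0.5
0.046 t10.66 X0.1041 Y-0.0030 z0.0458 F along0.0 across0.5 z-0.2
0.044 t10.91 X0.1042 Y-0.0030 z0.0438 F along-0.4 across-0.4 z-0.6
0.042 t11.16 X0.1042 Y-0.0030 z0.0418 F along0.5 across-0.8 z-0.4
0.040 t11.41 X0.1041 Y-0.0030 z0.0398 F along-0.7 across-0.3 z-0.1
0.038 t11.66 X0.1042 Y-0.0030 z0.0378 F along0.5 across0.0 z0.4
0.036 t11.91 X0.1041 Y-0.0030 z0.0358 F along-0.7 across-0.4 z-0.3
0.034 t12.16 X0.1042 Y-0.0030 z0.0338 F along-0.7 across-0.1 z0.0
0.032 t12.41 X0.1041 Y-0.0030 z0.0318 F along-0.2 across-0.6 z-1.7
0.030 t12.66 X0.1036 Y-0.0030 z0.0304 F along-0.0 across0.0 z2.1
contact
0.029 t12.91 X0.1034 Y-0.0031 z0.0294 F along-1.4 across-0.3 z1.9
0.028 t13.16 X0.1036 Y-0.0030 z0.0283 F along-0.9 across0.3 z3.1
0.027 t13.41 X0.1037 Y-0.0030 z0.0271 F along-1.6 across-0.2 z3.6
0.026 t13.66 X0.1038 Y-0.0030 z0.0261 F along-0.9 across0.1 z2.6
0.025 t13.91 X0.1038 Y-0.0030 z0.0251 F along-2.4 across-0.0 z4.3
0.024 t14.16 X0.1038 Y-0.0030 z0.0241 F along-2.4 across0.1 z4.4
0.023 t14.41 X0.1039 Y-0.0030 z0.0230 F along-2.3 across0.4 z4.8
0.022 t14.66 X0.1039 Y-0.0030 z0.0221 F along-2.6 across-0.1 z5.1
0.021 t14.91 X0.1039 Y-0.0030 z0.0218 F along-1.1 across0.7 z8.5
0.020 t15.16 X0.1037 Y-0.0031 z0.0217 F along1.1 across1.3 z12.7
held t15.26 X0.1038 Y-0.0030 z0.0216 F along1.9 across0.3 z12.8
```

View pics/s3.png

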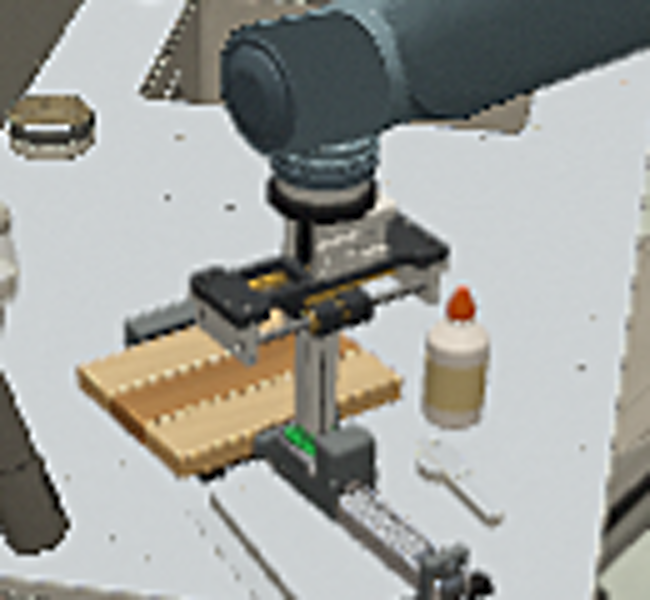

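View pics/w3.png

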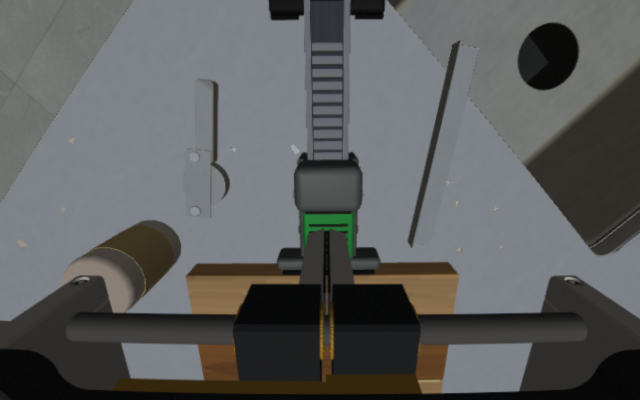

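The paddle is pressed onto its stop: 9 mm of travel since contact, then a steep force rise to 12.8 N, and it looks level in the side view (about (300,437)) with the jaw still at the board. Now I'll push back in short segments, watching the forces.

```bash
python3 - <<'E'
from h import *
Y=-.003; z=.020; X=.104
while X<.200:
    X+=.008
    bot.move_l(pt(X,z,Y),feed=.04); xx,zz,f=st('%.3f'%X)
    fa=f[:2]@c
    if f[2]<9: z-=.0006
    if f[2]>15: z+=.0006
    if abs(fa)>14: print('high'); break
snap('wrist','w4.png'); s=snap('side'); cv2.imwrite('pics/s4.png',cv2.resize(s['pixels'][80:200,270:400,::-1],None,fx=5,fy=5,interpolation=cv2.INTER_CUBIC))
print(z)
E
```

```text
0.112 t15.71 X0.1113 Y-0.0030 z0.0217 F along-0.1 across0.3 z12.4
0.120 t16.06 X0.1192 Y-0.0029 z0.0217 F along-0.6 across1.2 z11.5
0.128 t16.41 X0.1272 Y-0.0029 z0.0217 F along-0.4 across0.5 z12.0
0.136 t16.76 X0.1352 Y-0.0028 z0.0217 F along-1.4 across1.8 z11.8
0.144 t17.11 X0.1432 Y-0.0028 z0.0217 F along-1.2 across1.8 z12.5
0.152 t17.46 X0.1511 Y-0.0027 z0.0217 F along-0.2 across1.1 z10.9
0.160 t17.81 X0.1591 Y-0.0027 z0.0217 F along-0.4 across2.0 z11.0
0.168 t18.16 X0.1671 Y-0.0026 z0.0217 F along0.5 across1.8 z11.6
0.176 t18.51 X0.1751 Y-0.0026 z0.0217 F along0.3 across2.4 z12.2
0.184 t18.86 X0.1830 Y-0.0025 z0.0217 F along0.1 across2.0 z11.7
0.192 t19.21 X0.1911 Y-0.0025 z0.0216 F along0.6 across3.1 z12.1
0.200 t19.56 X0.1989 Y-0.0024 z0.0217 F along-0.7 across2.3 z12.2
0.02
```

View pics/s4.png

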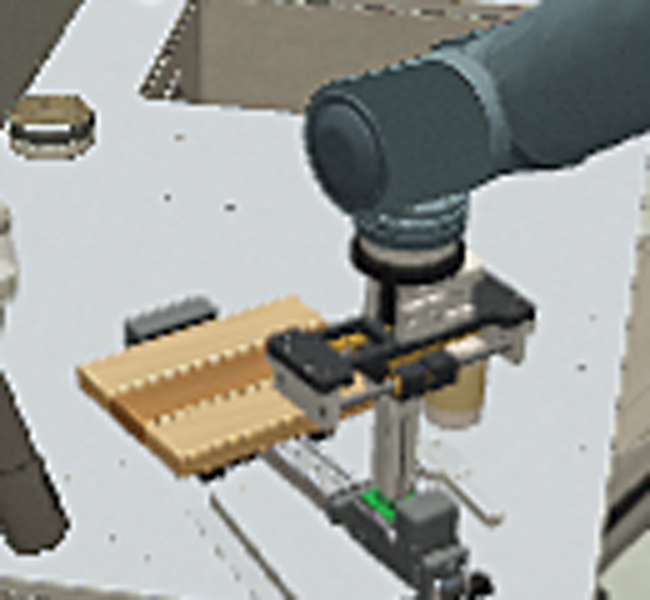

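View pics/w4.png

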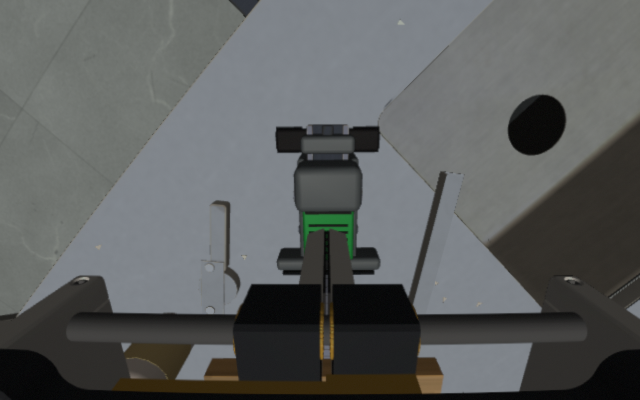

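The jaw has come along with the fingertip, held by friction. The housing (328,185) is now nearly at the stop (328,145). I'll keep going in small steps until the finger is on the push face and the force along the bar rises.

```bash
python3 - <<'E'
from h import *
Y=-.003; z=.020; X=.200
while X<.232:
    X+=.003
    bot.move_l(pt(X,z,Y),feed=.03); xx,zz,f=st('%.3f'%X)
    if f[:2]@c<-10: print('stop');break
bot.sleep(.15); st('end')
s=snap('wrist','w5.png'); W=cloud(s); XX=(W[...,:2]-b0)@c; YY=(W[...,:2]-b0)@yy; h=W[...,2]
k=(h>.07)&(h<.08)&(abs(YY)<.015)&(XX>.15)&(XX<.3); print('housing',np.percentile(XX[k],[2,98]))
k=(h>.038)&(h<.05)&(abs(YY)<.015)&(XX>.24)&(XX<.3); print('stop',np.percentile(XX[k],[2,98]))
E
```

```text
0.203 t19.91 X0.2008 Y-0.0027 z0.0217 F along-2.9 across0.1 z9.4
0.206 t20.16 X0.2036 Y-0.0029 z0.0218 F along-4.3 across0.4 z8.3
0.209 t20.41 X0.2066 Y-0.0030 z0.0217 F along-4.4 across0.6 z8.8
0.212 t20.66 X0.2095 Y-0.0031 z0.0218 F along-4.7 across0.2 z7.7
0.215 t20.91 X0.2122 Y-0.0032 z0.0220 F along-5.5 across0.5 z10.0
0.218 t21.16 X0.2148 Y-0.0032 z0.0222 F along-5.2 across0.1 z9.2
0.221 t21.41 X0.2153 Y-0.0032 z0.0225 F along-12.2 across-0.6 z2.0
stop
end t21.56 X0.2153 Y-0.0032 z0.0225 F along-12.6 across0.4 z3.4
housing [0.22386925 0.25116966]
stop [0.25211817 0.27175696]
```

View pics/w5.png

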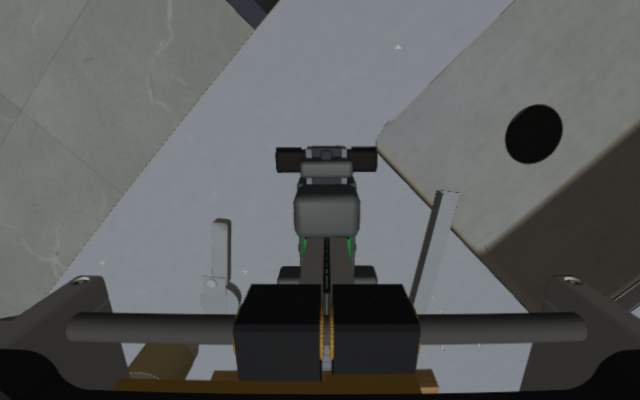

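The jaw is at the stop. The housing is at 0.224–0.251 with the stop from 0.252, so it has travelled about 96 mm, and the force rose to −12 N. I'll unload along the bar with the paddle still down, then lift straight up.

```bash
python3 - <<'E'
from h import *
Y=-.003
bot.move_l(pt(.2175,.0195,Y),feed=.02); st('unload')
bot.sleep(.1)
bot.move_l(pt(.2165,.0195,Y),feed=.02); st('unload2')
p=pt(.2165,.05,Y); bot.move_l(p,feed=.06); st('up')
bot.move_l(pt(.2165,.20,Y),feed=.12); st('clear')
s=snap('wrist','w6.png'); W=cloud(s); XX=(W[...,:2]-b0)@c; YY=(W[...,:2]-b0)@yy; h=W[...,2]
k=(h>.07)&(h<.08)&(abs(YY)<.015)&(XX>.15)&(XX<.3); print('housing',np.percentile(XX[k],[2,98]))
k=(h>.038)&(h<.05)&(abs(YY)<.015)&(XX>.24)&(XX<.3); print('stop',np.percentile(XX[k],[2,98]))
hs=cv2.cvtColor(s['pixels'],cv2.COLOR_RGB2HSV); g=(hs[...,0]>45)&(hs[...,0]<85)&(hs[...,1]>110)&(abs(XX-.2)<.06)
print('paddle',np.percentile(XX[g],[2,98]),'free edge z',np.median(h[g&(XX<.195)]),'hinge z',np.median(h[g&(XX>.21)]))
s=snap('side'); cv2.imwrite('pics/s6.png',cv2.resize(s['pixels'][80:200,270:400,::-1],None,fx=5,fy=5,interpolation=cv2.INTER_CUBIC))
s=snap('top'); T=cloud(s); W0=np.load('/tmp/W.npy')
im=s['pixels'];hsv=cv2.cvtColor(im,cv2.COLOR_RGB2HSV)
b=(hsv[...,0]>5)&(hsv[...,0]<25)&(hsv[...,1]>60)&(abs(T[...,2]-.05)<.008); b[:170]=0;b[280:]=0;b[:,:340]=0;b[:,480:]=0
print('board',b.sum(),cv2.minAreaRect(T[b][:,:2].astype(np.float32)))
cv2.imwrite('pics/t6.png',im[:,:,::-1])
E
```

```text
unload t21.93 X0.2153 Y-0.0032 z0.0216 F along-1.7 across0.2 z12.2
unload2 t22.28 X0.2152 Y-0.0032 z0.0215 F along0.6 across-0.0 z14.4
up t22.94 X0.2179 Y-0.0029 z0.0489 F along0.2 across-0.1 z0.7
clear t24.34 X0.2171 Y-0.0029 z0.1989 F along0.3 across0.5 z-0.3
housing [0.22551521 0.2508552 ]
stop [0.25221543 0.27125142]
paddle [0.18694896 0.21989275] free edge z 0.06403386436547569 hinge z 0.057394892576258585
board 2276 ((0.618355393409729, -0.4362393319606781), (0.28568798303604126, 0.16457852721214294), 36.92515563964844)
```

View pics/w6.png

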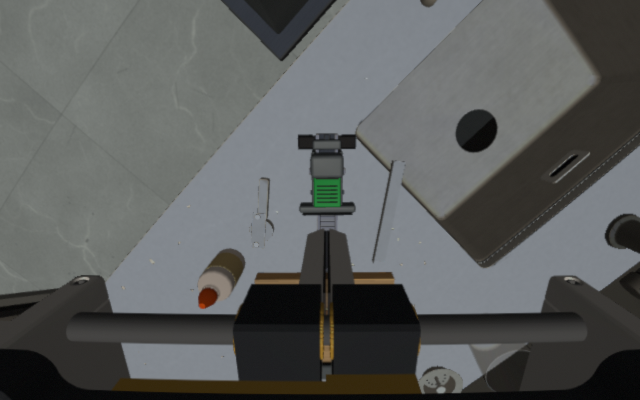

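View pics/s6.png

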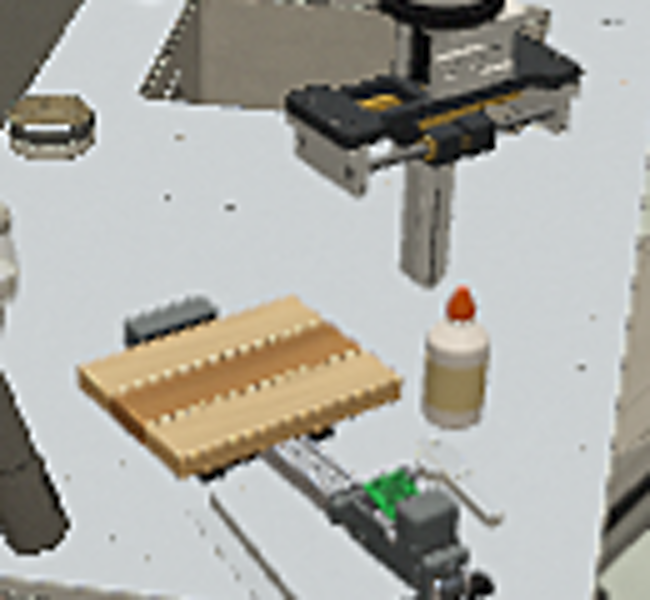

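View pics/t6.png

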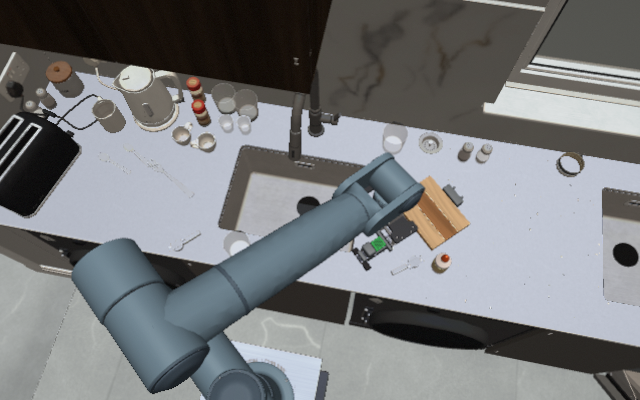

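The paddle is up again (free edge at 0.064), the jaw is at the end stop, the board sits at the same side-view pixels as before, and nothing around it has moved. The robot is clear of everything.

```bash
python3 - <<'E'
from h import *
bot.sleep(.3); st('final'); print(bot.hand_in())
E
```

```text
final t24.79 X0.2165 Y-0.0030 z0.1999 F along-0.2 across-0.7 z1.0
the job is handed in; nothing more can be done
None
```

The clamp is open and I have handed the job in at about 25 s; no verdict is reported. With the fingers shut I pressed the paddle onto its stop at about 12.8 N while the jaw was still at the board. Keeping it down, I pushed the jaw back about 96 mm to the end stop, unloaded the push and lifted straight off.

**Last checks:**
- **Jaw:** the housing's back edge is at 0.251 and the stop starts at 0.252, so the jaw is against it.
- **Paddle:** it has sprung up, with its free edge at about 0.064 m and its hinge side at 0.057 m.
- **Board and surroundings:** in the side view the board, clamp, bottle, hinge and trim show no visible shift. I did not measure them.
- **Robot:** the contact force is about zero and the arm is clear of the work.

**What failed or disagreed:**
- **Fingertip height:** the real fingertip was about 33 mm higher than the reported TCP, so my first press touched nothing. I found this in the images and then pressed by force instead.
- **Bar angle:** one fit from the wrist camera gave about 140°, from a short patch. I kept 134.5°, which the other measurements supported.
- **Board position at the end:** the numeric check from the top view was spoilt by the arm hiding part of the board, so that rests on the side view alone.
- **Mug:** the arm hides it in the last top view, so I could not see it there.

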